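Roll a bearing sleeve up the feed ramp behind its one-way dog

ROBOT

A 6-joint arm with a two-finger parallel gripper is mounted at the origin on a cart in front of the work surface, level with it; the furniture and walls round the work are solid. World frame = base frame: x ahead of the robot, y to its left, z up, the work surface at z = 0. Lengths are in mm, angles in rad, forces in N, time in s.
With the tool pointing down it reaches from about 300 to 875 mm from the base axis. Payload 6.4 kg.
Tool frame: the origin (TCP) lies at the very end of the fingers, on their centre line; the grasp point (between the pads) lies 19 mm behind it; z points along the fingers, y is the line along which they close (so a half turn about z gives the same grasp; the last joint's range is limited). The gripper opens to 85 mm and grips with 20 to 120 N. Pads are 22 mm wide; open, the fingers measure 114 mm over their backs; the gripper's body (76 mm by 85 mm) begins 54 mm behind the grasp point. The pads swing forward as they close: fully open they stand 13 mm farther back than shut.
Start: joints at [0.901, 0.181, 1.607, -0, 1.354, -0.206], TCP at [257.218, 514.276, 231.288] pointing down, gripper open.
Joint ranges: [-2.99, 2.99], [-0.89, 2.07], [0.3, 2.58], [-1.14, 4.28], [0, 2.63], [-3.12, 3.12]. Speed limits (rad/s): [2.57, 2.57, 3.01, 3.14, 3.14, 3.14].

INTERFACE

Orientations are given as a unit quaternion [w, x, y, z].
In Python, from workcell import read_state, get_image, finish_job gives the robot as it stands. The module is installed in compiled form; this text tells all that it offers.
- The arm moves only by the tool servo_tool, never from a script. Its argument "targets" is a list that holds one entry, the list of rows, each a list of 5 numbers: the shift along the world's x, y, z in m, then the turn about the world's z in degrees, then the opening, from 0 (shut) to 1 (fully open). A call has 1 to 8 rows; each row is the pose to reach, as a shift and turn from the pose commanded when the call began; what a row does not reach only later rows make up. A row lasts 1/8 s, in which the tool goes at most 62.5 mm and 10.7 degrees, less where a joint would pass 70% of its speed; a pose out of reach is approached as far as the arm can. A call with a gripper value outside its range is refused whole. The fingers move at their own pace and stop on an object; "squeeze" is the grip in N (left out, the last holds). Time passes only in rows, so rows that repeat a pose let the fingers close. It gives the time, the measured TCP pose, the force, the opening and the grip force at its end, in the units of the state.
- read_state(): the state, without advancing time (a new reading comes with each control period).
- get_image(name): name is "side" or "top"; returns a dict with "img" (480x640x3 uint8, red, green, blue), "z_map" (480x640 float32, mm along the optical axis (not along the pixel's ray), 0 where there is no reading), "camera_matrix" (3x3 intrinsics, pixels), "k1" (the pictures are not rectified: a ray, as slopes to the right and down, at radius r is drawn at 1 + k1 r^2 times it, then the intrinsics apply), "rvec" (rotation vector, rad) and "tvec" (3), from world to camera coordinates, as OpenCV has them. Camera axes: x right, y down, z forward; pixel columns grow to the right and rows downward; lengths in mm; the calibration is good to about 2 mm. A picture is of the moment at which its call begins.
- finish_job(): hands the job in; it is judged then, once.
The state is a dict: "clock": time; "q": joint angles; "qvel": joint speeds; "joint_torque": joint torques, N m; "eef_pos": TCP position; "ee_rot": TCP orientation; "contact_force": force on the tool from outside, world axes, zero at the start; "moment": the same for the moment, N m; "width": finger opening in mm; "grasp_force": force on a finger pad.
Only numpy, scipy, OpenCV 4.12 (cv2) and the standard library are available. Lean on these libraries where they do the work, as an engineer would, in place of code of your own. Each camera call takes 0.05 s, during which the arm holds its last target. There are 200 camera calls.

TASK

Load the feed ramp: first swing the steel gate at the top of the ramp fully shut by pushing its red knob, so that it bars the lane against its stop pin. Then roll the bronze sleeve slowly up the ramp by pushing it from behind with the fingertips, over the yellow spring dog, until it meets the shut gate and the dog has sprung up behind it; do not grip or lift it, and do not let it roll back or shoot ahead on the way. Let go with the sleeve resting there, and leave the loose collars and the hexagon key where they lie.

Things in the scene. Friction and masses are not known exactly. Their poses are not given: they have to be found in the camera images.
- stand: Feed stand, fixed: dark base plate 290 (x) x 130 (y) x 8 mm. Origin at the centre of its underside, on the table; its x axis runs level along the lane, uphill, y to the left looking uphill, z up. The flat landing is at its low end, x = -143 to -75 mm, top 12 mm above the table, with a lip 4 mm high at its outer edge; green flared cheeks at x = -97 to -64 mm, tops at 26 mm, lead into the lane.
- ramp: The aluminium ramp plate, fixed to the stand, 210 mm long. Origin on its top face at the foot of the slope (stand x = -75, y = 0, z = 12 mm); x runs up the slope (0.122 rad = 7 degrees), y left, z square to the slope. Green guide rails 12 mm high, inner faces at y = +-34.5 mm, run along it. The sleeve touching the shut gate has its centre at x = 160, z = 22 mm in this frame.
- sleeve: Smooth bronze tube 44 mm in diameter, 64 mm long, about 0.45 kg, lying across the landing at the foot of the ramp, up to 0.15 rad askew. Origin at its centre; its y axis is the tube's axis (the frame turns as it rolls). Friction about 0.3; on the slope it rolls back if not held. Two spread fingertips behind it at centre height square it up; the push takes 1 to 5 N. Keep it under 0.1 m/s.
- gate (a joint): Angle of the swing gate, rad: 0 = shut, square across the lane and against the stop pin; it grows as the gate opens towards the landing (1.57 = along the left guide rail). At angle q its knob is at pivot + 90 mm * (-sin q, -cos q) in the stand's x and y. Stiff hinge: stays where it is left, under 1 N at the knob.
- gate_pivot (a point): The gate's upright hinge axis, 54 mm above the table, left of the lane at its top end (stand x = 108, y = 50 mm). The bar is 10 mm thick and 12 mm high, 48 to 60 mm above the table; the bolt head over the pivot reaches 66 mm.
- gate_knob (a point): Centre of the red upright knob at the gate's free end, 74 mm above the table: a cylinder 14 mm in diameter, 63 to 85 mm above the table. Push on its side, from the left and below, round the arc.
- dog (a joint): Angle of the yellow one-way spring dog in the slot in the middle of the ramp, rad: 0 = raised, 0.25 = pressed flush. The sleeve presses it down as it rolls over (a light spring, 0.05 N m); it springs up behind the sleeve, which may then settle back on it by 2 to 4 mm.
- dog_tip (a point): Upper edge of the dog, 12 mm wide; raised, it stands 10 mm above the ramp face, at ramp x = 139 mm.
- collar0: Loose bronze collar, 26 mm in diameter, 10 mm high, lying on the table right of the stand; origin at the centre of its underside. Leave alone.
- collar1: A second loose collar of the same kind; leave alone.
- hex_key0: Loose black hexagon key, 34 x 92 x 9 mm, lying on the table left of the stand; origin at the centre of its underside. Leave alone.
There are look-alikes about, which are no part of the job. There is more than one size of the sleeve; the job needs the largest.

How it is judged:
By the outcome, as a careful person would: the job done as asked, in the order asked, and still so for the second after the job is handed in, with the robot touching nothing.
It also fails if it takes over 51 s, if anything falls off the work surface, if the arm or the gripper's body presses on something with over 40 N, if the wrist force passes 120 N, or if a joint passes its speed limit or range.

## Working session

There is one attempt and no reset: what is moved stays moved. The work goes in short steps, Python scripts to look and compute and a tool call to move; the robot and the scene stay as the last step left them, time stands still between calls to the robot, and variables do not carry over. Pictures are saved under pics/ and viewed, at most 10 in all, crops included, and the job is handed in when it is done.

Besides the shell and the picture viewer there is one more tool, called after "Emit:" by a JSON object that holds its "fn" and its "kwargs", one argument or row to a line. servo_tool: Moves the arm, as the interface text tells. Its arguments: {"type":"object","properties":{"targets":{"type":"array"},"squeeze":{"type":"number"}},"required":["targets"]}

```bash
mkdir -p pics
cat > h.py <<'E'
import numpy as np, cv2
from workcell import read_state, get_image
def cam(n):
    d=get_image(n); R,_=cv2.Rodrigues(np.array(d['rvec'],float)); d['R']=R; d['t']=np.array(d['tvec'],float).ravel(); d['K']=np.array(d['camera_matrix'],float); return d
def cloud(d):
    K=d['K'];v,u=np.mgrid[:480,:640].astype(float)
    x=(u-K[0,2])/K[0,0];y=(v-K[1,2])/K[1,1];a,b=x.copy(),y.copy()
    for _ in range(8):
        s=1+d['k1']*(a*a+b*b);a=x/s;b=y/s
    z=d['z_map'];P=np.stack([a*z,b*z,z],-1)
    W=(P-d['t'])@d['R'];W[z==0]=np.nan;return W
def proj(d,p):
    c=np.atleast_2d(p)@d['R'].T+d['t'];s=c[:,:2]/c[:,2:];s=s*(1+d['k1']*(s**2).sum(1,keepdims=True))
    return s*[d['K'][0,0],d['K'][1,1]]+d['K'][:2,2]
E
python3 - <<'E'
from h import *
import pickle
for n in('top','side'):
    d=cam(n);pickle.dump(d,open(n+'.pkl','wb'));cv2.imwrite(f'pics/{n}0.png',d['img'][...,::-1])
    print(n,d['K'].tolist(),d['k1'],(-d['R'].T@d['t']).round())
s=read_state();print(s)
E
```

```text
top [[592.5418906145651, 0.0, 307.7529393079422], [0.0, 592.5418906145651, 231.51713527868756], [0.0, 0.0, 1.0]] -0.0015380277432737784 [395. 262. 928.]
side [[441.8205114929501, 0.0, 316.27388904991676], [0.0, 441.8205114929501, 237.49088074986471], [0.0, 0.0, 1.0]] -0.07696558540097054 [ 182. -448.  440.]
{'clock': 0.1, 'q': array([ 9.00677295e-01,  1.81455091e-01,  1.60790583e+00, -2.88697118e-05,
        1.35383593e+00, -2.06319122e-01]), 'qvel': array([ 0.00127571, -0.00086786, -0.00065005, -0.00077175, -0.00160538,
        0.0010631 ]), 'joint_torque': array([ 4.11286346e-04, -4.45870221e+01, -3.52239811e+01, -1.95188099e-04,
        4.05353378e-03, -3.55493512e-06]), 'eef_pos': array([256.90665342, 513.84908164, 230.48186866]), 'ee_rot': array([-3.27590768e-04,  2.29823924e-01,  9.73231894e-01, -7.32288799e-04]), 'contact_force': array([-0.28905929, -0.69430442, -0.13609932]), 'moment': array([ 0.04308834, -0.00688871, -0.04787755]), 'grasp_force': 0.0, 'width': 85.12599749741314}
```

View pics/top0.png

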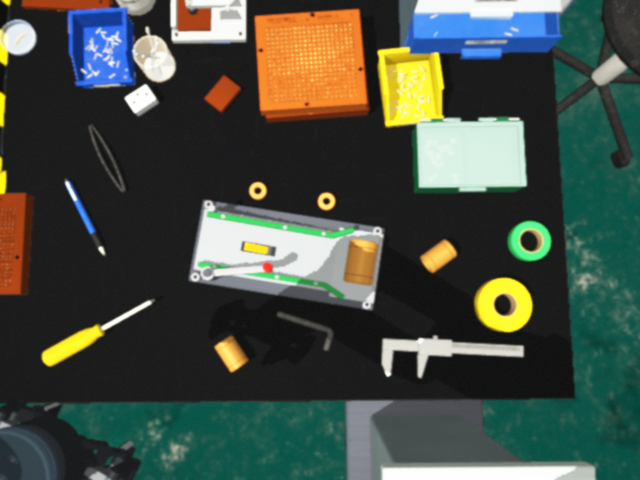

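View pics/side0.png

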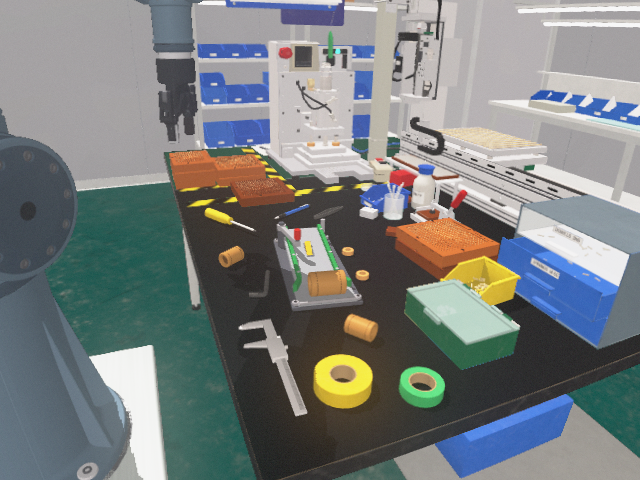

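The top view shows three bronze sleeves, at (361,262), (438,256) and (231,353). The one on the landing at (361,262) is also the largest. The gate is open along the left rail with its red knob at (267,267), the dog is at (258,248), collars at (258,190) and (326,201), and the key at (305,327). Uphill is towards image left.

```bash
cat > m.py <<'E'
from h import *
import pickle
d=pickle.load(open('top.pkl','rb'));W=cloud(d);im=d['img'];hsv=cv2.cvtColor(im,cv2.COLOR_RGB2HSV).astype(int)
H,S,V=hsv[...,0],hsv[...,1],hsv[...,2]
roi=np.zeros((480,640),bool);roi[195:315,185:390]=1
t=W[380:395,200:300].reshape(-1,3);print('table z',np.nanmedian(t[:,2]))
# stand plate
m=(roi&(W[...,2]>5)&(W[...,2]<100)).astype(np.uint8)
n,l,st,c=cv2.connectedComponentsWithStats(m);k=1+st[1:,4].argmax();print(st[k])
p=W[l==k];r=cv2.minAreaRect(p[:,:2].astype(np.float32));print('rect',r,cv2.boxPoints(r).round(1).tolist())
g=roi&(H>50)&(H<80)&(S>140)&(V>80)
p=W[g];print('green',len(p),np.nanmean(p,0))
red=roi&((H<5)|(H>174))&(S>170);p=W[red];print('red',len(p),np.nanmean(p,0),np.nanmax(p[:,2]),np.argwhere(red).mean(0))
y=roi&(H>20)&(H<32)&(S>150)&(V>150);p=W[y];print('yellow',len(p),np.nanmean(p,0),cv2.minAreaRect(p[:,:2].astype(np.float32)))
b=roi&(H>8)&(H<20)&(S>120);b[:,:335]=0;p=W[b];print('sleeve',len(p),np.nanmean(p,0),np.nanmax(p[:,2]),cv2.minAreaRect(p[:,:2].astype(np.float32)))
top=p[p[:,2]>np.nanmax(p[:,2])-4];print('ridge',len(top),np.nanmean(top,0),cv2.fitLine(top[:,:2].astype(np.float32),2,0,.01,.01).ravel())
cv2.imwrite('pics/crop0.png',cv2.resize(im[190:320,180:460,::-1],None,fx=2.8,fy=2.8,interpolation=cv2.INTER_CUBIC))
E
python3 m.py
```

```text
table z -1.8816473156028881
[  189   200   195   110 14192]
rect ((472.87298583984375, 303.1695556640625), (289.2012634277344, 129.59194946289062), 80.25922393798828) [[384.5, 171.60000610351562], [512.2999877929688, 149.6999969482422], [561.2000122070312, 434.70001220703125], [433.5, 456.6000061035156]]
green 878 [483.10683089 305.39229313  32.0941881 ]
red 57 [447.9743443  326.92194517  82.6293995 ] 86.02514933734659 [266.94736842 267.36842105]
yellow 265 [485.95532974 304.67478914  31.74287327] ((520.1947021484375, 274.76348876953125), (92.71011352539062, 189.9303741455078), 0.4081842601299286)
sleeve 1111 [455.77859311 191.93133169  48.83964248] 57.96058538526406 ((495.83306884765625, 191.97390747070312), (147.38729858398438, 49.51026916503906), 8.900747299194336)
ridge 158 [451.66688359 191.8581371   55.0375321 ] [ 9.8577726e-01 -1.6805704e-01  4.5166687e+02  1.9185814e+02]
```

View pics/crop0.png

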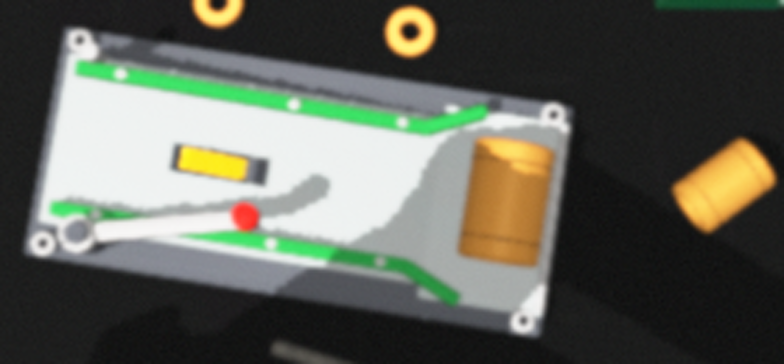

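The crop confirms the choice: the sleeve lies on the landing at crop (507,200). Next I compute the gate arc path from the fitted stand pose.

```bash
cat >> h.py <<'E'
A=np.deg2rad(80.26);ex=np.array([np.cos(A),np.sin(A)]);ey=np.array([-ex[1],ex[0]]);C=np.array([472.9,303.2])
def S2W(x,y): return C+x*ex+y*ey
def W2S(p): r=np.asarray(p)[:2]-C; return np.array([r@ex,r@ey])
E
python3 - <<'E'
from h import *
for q,o in [(1.33,36),(1.33,20),(1.2,18),(1.0,18),(.8,18),(.6,18),(.4,18),(.2,18),(.0,18),(-.05,18)]:
    k=np.array([108,50])+90*np.array([-np.sin(q),-np.cos(q)]);t=np.array([np.cos(q),-np.sin(q)])
    p=S2W(*(k-t*o));print(q,o,p.round(1),'shift',(p-[257.2,514.3]).round(1),'turn',round(106.83-np.rad2deg(q),1))
print(W2S([451.7,191.9]))
import pickle
d=pickle.load(open('side.pkl','rb'))
for n,p in dict(knob=[*S2W(108-87.4,50-21.4),74],pivot=[*S2W(108,50),66],dog=[*S2W(62,0),39],slv=[*S2W(-113,2),34]).items(): print(n,proj(d,p))
E
```

```text
1.33 36 [412.3 325.8] shift [ 155.1 -188.5] turn 30.6
1.33 20 [428.3 326.9] shift [ 171.1 -187.4] turn 30.6
1.2 18 [442.2 326.3] shift [ 185. -188.] turn 38.1
1.0 18 [460.4 328.2] shift [ 203.2 -186.1] turn 49.5
0.8 18 [477.9 333.7] shift [ 220.7 -180.6] turn 61.0
0.6 18 [494.  342.5] shift [ 236.8 -171.8] turn 72.5
0.4 18 [507.9 354.4] shift [ 250.7 -159.9] turn 83.9
0.2 18 [519.3 368.8] shift [ 262.1 -145.5] turn 95.4
0.0 18 [527.5 385.1] shift [ 270.3 -129.2] turn 106.8
-0.05 18 [529.1 389.5] shift [ 271.9 -124.8] turn 109.7
[-113.28224018    2.06496019]
knob [[296.33072334 234.17823355]]
pivot [[280.42094809 222.20893398]]
dog [[306.35111315 240.40787221]]
slv [[322.66025733 282.99883204]]
```

Emit:
{"fn": "servo_tool", "kwargs": {
  "targets": [
    [[0.03,-0.035,0,5,0],[0.06,-0.075,-0.02,12,0],[0.09,-0.11,-0.05,20,0],[0.12,-0.15,-0.08,30,0],[0.145,-0.18,-0.11,30,0],[0.155,-0.188,-0.14,30,0],[0.155,-0.188,-0.164,30,0],[0.155,-0.188,-0.164,30,0]]
  ]
}}

```text
clock: 1.1
eef_pos: [410.4, 325.1, 65.1]
ee_rot: [-0.002, -0.03, 1.0, -0.001]
contact_force: [-0.7, -0.3, 0.3]
width: -0.2
grasp_force: 0.0
```

Emit:
{"fn": "servo_tool", "kwargs": {
  "targets": [
    [[0.009,0,0.002,0,0],[0.017,0,0.002,1,0],[0.024,0,0.002,4,0],[0.031,0,0.002,8,0],[0.039,0.001,0.002,14,0],[0.048,0.002,0.002,20,0],[0.057,0.0045,0.002,25,0],[0.066,0.0075,0.002,31,0]]
  ]
}}

```text
clock: 2.1
eef_pos: [479.5, 334.3, 70.5]
ee_rot: [0.001, -0.298, 0.955, 0.0]
contact_force: [-0.8, 1.0, -0.2]
width: -0.2
grasp_force: 0.2
```

Emit:
{"fn": "servo_tool", "kwargs": {
  "targets": [
    [[0.008,0.004,0,6,0],[0.016,0.009,0,12,0],[0.023,0.0145,0,17,0],[0.03,0.0205,0,23,0],[0.036,0.0275,0,29,0],[0.041,0.035,0,34,0],[0.0455,0.043,0,40,0],[0.049,0.0515,0,46,0]]
  ]
}}

```text
clock: 3.1
eef_pos: [528.4, 385.6, 70.5]
ee_rot: [0.001, -0.647, 0.762, -0.001]
contact_force: [-3.7, -15.8, 2.7]
width: -0.0
grasp_force: 9.4
```

Contact is 16 N along the lane, so the gate is on its stop. I'll back off down the lane, then check.

Emit:
{"fn": "servo_tool", "kwargs": {
  "targets": [
    [[0,0.001,0,0,0],[-0.003,-0.02,0,0,0],[-0.007,-0.045,0.01,0,0.15],[-0.017,-0.1,0.03,0,0.32],[-0.027,-0.155,0.04,0,0.32],[-0.037,-0.21,0.04,0,0.32],[-0.045,-0.26,0.04,0,0.32],[-0.045,-0.26,0.04,0,0.32]]
  ]
}}

```text
clock: 4.1
eef_pos: [483.1, 122.5, 110.5]
ee_rot: [0.001, -0.644, 0.765, -0.001]
contact_force: [-0.2, 0.9, -0.1]
width: 27.4
grasp_force: 0.0
```

Run:
```python
from h import *
d=cam('top');im=d['img'];W=cloud(d)
cv2.imwrite('pics/top1.png',cv2.resize(im[180:330,170:450,::-1],None,fx=2.8,fy=2.8,interpolation=cv2.INTER_CUBIC))
hsv=cv2.cvtColor(im,cv2.COLOR_RGB2HSV).astype(int);H,S,V=hsv[...,0],hsv[...,1],hsv[...,2]
roi=np.zeros((480,640),bool);roi[195:315,185:390]=1
red=roi&((H<5)|(H>174))&(S>170);p=np.nanmean(W[red],0);print('knob stand',W2S(p),p,red.sum())
s=read_state();print(s['eef_pos'],W2S(s['eef_pos']),s['width'],s['ee_rot'],s['contact_force'])
```

```text
knob stand [105.61967292 -39.77392986] [529.96908366 400.56837523  81.38400793] 64
[483.35976581 124.01783086 110.55777871] [-174.82980896  -40.62258407] 27.28965141825145 [ 9.93499782e-04 -6.44607384e-01  7.64512807e-01 -7.08424997e-04] [ 0.25637401 -0.14739346  0.31773368]
```

View pics/top1.png

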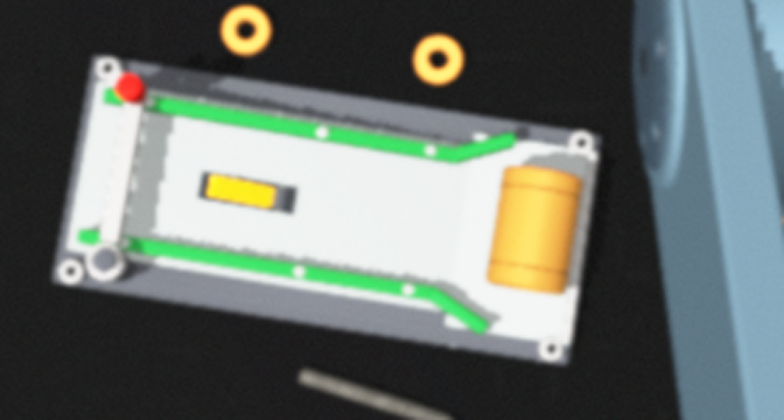

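The gate is shut: the bar lies square across the lane, with the knob at crop (129,88) over the right rail. The sleeve at (535,230) is undisturbed. I'll go down behind it.

Emit:
{"fn": "servo_tool", "kwargs": {
  "targets": [
    [[-0.015,0.002,0,0,0.32],[-0.036,0.012,-0.01,0,0.32],[-0.036,0.022,-0.03,0,0.32],[-0.036,0.022,-0.055,0,0.32],[-0.036,0.022,-0.079,0,0.32],[-0.036,0.022,-0.079,0,0.32]]
  ]
}}

```text
clock: 4.9
eef_pos: [443.8, 148.5, 28.8]
ee_rot: [-0.002, -0.647, 0.763, 0.001]
contact_force: [-1.1, 0.5, 0.0]
width: 27.2
grasp_force: 0.0
```

Emit:
{"fn": "servo_tool", "kwargs": {
  "targets": [
    [[0.0004,0.0025,0,0,0.32],[0.0008,0.005,0,0,0.32],[0.0013,0.0075,0,0,0.32],[0.0017,0.01,0,0,0.32],[0.002,0.012,0,0,0.32],[0.0024,0.014,0,0,0.32],[0.0027,0.016,0,0,0.32],[0.003,0.018,0,0,0.32]]
  ]
}}

```text
clock: 5.9
eef_pos: [449.2, 165.4, 30.2]
ee_rot: [-0.0, -0.646, 0.764, 0.0]
contact_force: [-0.0, 0.0, 0.6]
width: 27.3
grasp_force: 0.1
```

```bash
cat > look.py <<'E'
from h import *
import sys
d=cam('side');im=d['img']
cv2.imwrite(sys.argv[1],cv2.resize(im[190:320,240:400,::-1],None,fx=4,fy=4,interpolation=cv2.INTER_CUBIC))
s=read_state();print(s['clock'],s['eef_pos'].round(1),W2S(s['eef_pos']).round(1),s['width'],s['contact_force'].round(1))
E
python3 look.py pics/s1.png
```

```text
5.95 [449.2 165.6  30.3] [-139.7    0. ] 27.335407845371886 [-0.1  0.9  0.1]
```

View pics/s1.png

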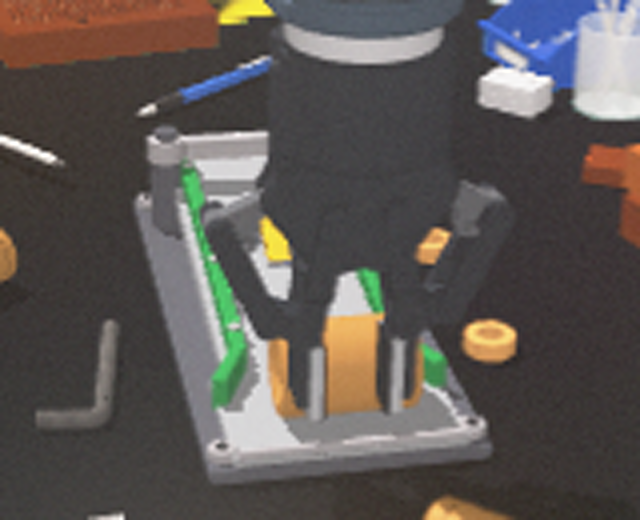

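The fingertips are spread behind the sleeve, at (313,370) and (395,370), and lie within its length. Now the slow push.

Emit:
{"fn": "servo_tool", "kwargs": {
  "targets": [
    [[0.0005,0.003,0,0,0.32],[0.001,0.0059,0,0,0.32],[0.0015,0.0089,0,0,0.32],[0.002,0.0118,0,0,0.32],[0.0025,0.0148,0,0,0.32],[0.003,0.0177,0,0,0.32],[0.0036,0.0207,0,0,0.32],[0.0041,0.0237,0,0,0.32]]
  ]
}}

```text
clock: 6.95
eef_pos: [453.3, 188.9, 30.3]
ee_rot: [-0.0, -0.646, 0.764, -0.0]
contact_force: [-0.6, -2.2, 1.4]
width: 27.4
grasp_force: 0.9
```

Emit:
{"fn": "servo_tool", "kwargs": {
  "targets": [
    [[0.0005,0.003,0,0,0.32],[0.001,0.0059,0,0,0.32],[0.0015,0.0089,0.0003,0,0.32],[0.002,0.0118,0.0006,0,0.32],[0.0025,0.0148,0.001,0,0.32],[0.003,0.0177,0.0013,0,0.32],[0.0036,0.0207,0.0017,0,0.32],[0.0041,0.0237,0.002,0,0.32]]
  ]
}}

```text
clock: 7.95
eef_pos: [457.4, 212.8, 32.3]
ee_rot: [-0.0, -0.646, 0.764, -0.0]
contact_force: [-1.6, -3.1, 1.8]
width: 27.3
grasp_force: 1.4
```

```bash
cat > sl.py <<'E'
from h import *
d=cam('side');im=d['img'];W=cloud(d);hsv=cv2.cvtColor(im,cv2.COLOR_RGB2HSV).astype(int)
m=(hsv[...,0]>8)&(hsv[...,0]<20)&(hsv[...,1]>120)
P=W[m];r=P[:,:2]-C;Q=np.c_[r@ex,r@ey,P[:,2]];Q=Q[(abs(Q[:,1])<36)&(Q[:,0]>-145)&(Q[:,0]<115)&(Q[:,2]>14)]
print('n',len(Q),'x pct',np.percentile(Q[:,0],[2,10,50,90,98]).round(1),'y',np.percentile(Q[:,1],[1,99]).round(1),'z',np.percentile(Q[:,2],[2,98]).round(1))
t=Q[Q[:,2]>np.percentile(Q[:,2],98)-2];print('ridge',t.mean(0).round(1))
for sgn in(-1,1):
    e=t[sgn*t[:,1]>5]; print('end',sgn,e.mean(0).round(1))
s=read_state();print(s['clock'],s['eef_pos'].round(1),W2S(s['eef_pos']).round(1),s['contact_force'].round(1))
E
python3 sl.py; python3 look.py pics/s2.png
```

```text
n 378 x pct [-81.6 -80.2 -75.7 -55.  -43.7] y [-34.8  27.8] z [21.5 59. ]
ridge [-64.4  -4.9  59.7]
end -1 [-60.6 -12.1  58.2]
end 1 [-95.6  17.1  73.3]
8.0 [457.6 213.3  32.4] [-91.2  -0.1] [-0.2 -1.1  0. ]
8.05 [457.5 213.2  32.3] [-91.3  -0.1] 27.66379218281443 [ 0.8 -0.2 -0.1]
```

View pics/s2.png

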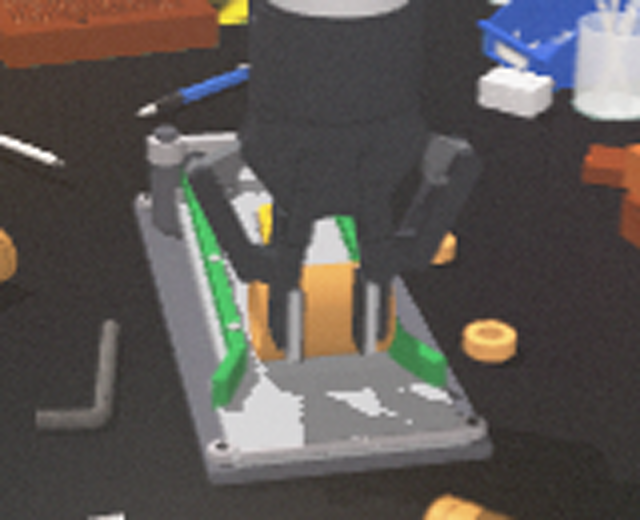

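The sleeve is squared up in the lane mouth, with the fingertips at (293,325) and (372,320) against it. I'll continue up the slope.

Emit:
{"fn": "servo_tool", "kwargs": {
  "targets": [
    [[0.0005,0.003,0.0004,0,0.32],[0.001,0.0059,0.0007,0,0.32],[0.0015,0.0089,0.0011,0,0.32],[0.002,0.0118,0.0015,0,0.32],[0.0025,0.0148,0.0018,0,0.32],[0.003,0.0177,0.0022,0,0.32],[0.0036,0.0207,0.0026,0,0.32],[0.0041,0.0237,0.003,0,0.32]]
  ]
}}

```text
clock: 9.05
eef_pos: [461.6, 236.6, 35.3]
ee_rot: [0.0, -0.646, 0.764, -0.0]
contact_force: [-0.1, -1.6, 1.4]
width: 27.1
grasp_force: 0.9
```

Emit:
{"fn": "servo_tool", "kwargs": {
  "targets": [
    [[0.0005,0.003,0.0004,0,0.32],[0.001,0.0059,0.0007,0,0.32],[0.0015,0.0089,0.0011,0,0.32],[0.002,0.0118,0.0015,0,0.32],[0.0025,0.0148,0.0018,0,0.32],[0.003,0.0177,0.0022,0,0.32],[0.0036,0.0207,0.0026,0,0.32],[0.0041,0.0237,0.003,0,0.32]]
  ]
}}

```text
clock: 10.05
eef_pos: [465.7, 260.3, 38.3]
ee_rot: [0.0, -0.646, 0.764, 0.0]
contact_force: [-1.1, -1.8, 0.9]
width: 27.2
grasp_force: 0.9
```

Emit:
{"fn": "servo_tool", "kwargs": {
  "targets": [
    [[0.0005,0.003,0.0004,0,0.32],[0.001,0.0059,0.0007,0,0.32],[0.0015,0.0089,0.0011,0,0.32],[0.002,0.0118,0.0015,0,0.32],[0.0025,0.0148,0.0018,0,0.32],[0.003,0.0177,0.0022,0,0.32],[0.0036,0.0207,0.0026,0,0.32],[0.0041,0.0237,0.003,0,0.32]]
  ]
}}

```text
clock: 11.05
eef_pos: [469.8, 284.0, 41.3]
ee_rot: [0.0, -0.646, 0.764, -0.0]
contact_force: [-0.5, -1.5, 0.8]
width: 26.9
grasp_force: 0.9
```

```bash
python3 sl.py; python3 look.py pics/s3.png
```

```text
n 344 x pct [-9.4 -7.8 -3.4 15.8 28.6] y [-34.1  28. ] z [29.9 68. ]
ridge [ 8.1 -1.2 67.9]
end -1 [  9.8 -11.3  67. ]
end 1 [-0.4 16.8 70.6]
11.1 [469.9 284.4  41.4] [-19.   -0.3] [-0.6  1.3 -0.5]
11.15 [469.9 284.3  41.4] [-19.1  -0.2] 27.346584982957783 [-0.1 -0.3 -0.2]
```

View pics/s3.png

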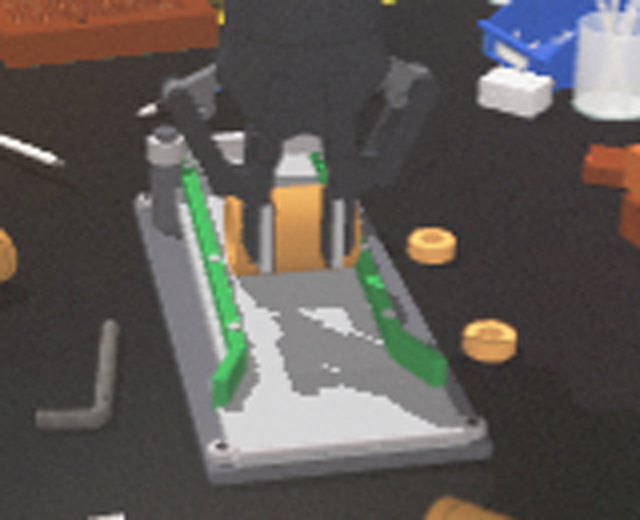

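Emit:
{"fn": "servo_tool", "kwargs": {
  "targets": [
    [[0.0005,0.003,0.0004,0,0.32],[0.001,0.0059,0.0007,0,0.32],[0.0015,0.0089,0.0011,0,0.32],[0.002,0.0118,0.0015,0,0.32],[0.0025,0.0148,0.0018,0,0.32],[0.003,0.0177,0.0022,0,0.32],[0.0036,0.0207,0.0026,0,0.32],[0.0041,0.0237,0.003,0,0.32]]
  ]
}}

```text
clock: 12.15
eef_pos: [473.8, 307.3, 44.3]
ee_rot: [-0.0, -0.646, 0.764, -0.0]
contact_force: [-1.0, -3.7, 2.5]
width: 27.5
grasp_force: 2.0
```

Emit:
{"fn": "servo_tool", "kwargs": {
  "targets": [
    [[0.0005,0.003,0.0004,0,0.32],[0.001,0.0059,0.0007,0,0.32],[0.0015,0.0089,0.0011,0,0.32],[0.002,0.0118,0.0015,0,0.32],[0.0025,0.0148,0.0018,0,0.32],[0.003,0.0177,0.0022,0,0.32],[0.0036,0.0207,0.0026,0,0.32],[0.0041,0.0237,0.003,0,0.32]]
  ]
}}

```text
clock: 13.15
eef_pos: [477.9, 331.5, 47.3]
ee_rot: [0.0, -0.646, 0.764, 0.0]
contact_force: [-0.9, -3.3, 0.7]
width: 27.2
grasp_force: 1.0
```

Emit:
{"fn": "servo_tool", "kwargs": {
  "targets": [
    [[0.0003,0.0018,0.0002,0,0.32],[0.0006,0.0035,0.0004,0,0.32],[0.0009,0.0053,0.0006,0,0.32],[0.0012,0.007,0.0008,0,0.32],[0.0015,0.0088,0.0011,0,0.32],[0.0018,0.0105,0.0013,0,0.32],[0.0021,0.0122,0.0015,0,0.32],[0.0024,0.014,0.0017,0,0.32]]
  ]
}}

```text
clock: 14.15
eef_pos: [480.4, 345.3, 49.0]
ee_rot: [0.0, -0.646, 0.764, 0.0]
contact_force: [0.5, -0.0, -0.3]
width: 27.3
grasp_force: 0.0
```

```bash
python3 sl.py; python3 look.py pics/s4.png
```

```text
n 305 x pct [31.7 55.2 59.6 79.5 92.3] y [-32.7  28.1] z [38.7 79.5]
ridge [32.1 13.8 87.2]
end -1 [nan nan nan]
end 1 [32.1 13.8 87.2]
14.2 [480.4 345.5  49.1] [43.  -0.2] [0.  0.2 0.1]
14.25 [480.4 345.4  49. ] [42.8 -0.2] 27.491416939163617 [ 0.8  1.2 -0.1]sl.py:8: RuntimeWarning: Mean of empty slice.
  e=t[sgn*t[:,1]>5]; print('end',sgn,e.mean(0).round(1))
  ret = um.true_divide(
```

View pics/s4.png

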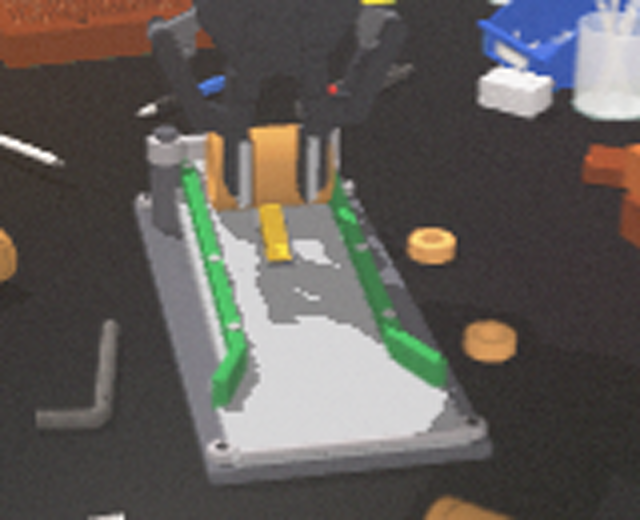

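The dog (275,230) has risen behind the sleeve and the push force has gone to zero. I'll push gently until it touches the gate.

Emit:
{"fn": "servo_tool", "kwargs": {
  "targets": [
    [[0.0001,0.0008,0.0001,0,0.32],[0.0003,0.0015,0.0002,0,0.32],[0.0004,0.0022,0.0003,0,0.32],[0.0005,0.003,0.0004,0,0.32],[0.0006,0.0035,0.0004,0,0.32],[0.0007,0.004,0.0005,0,0.32]]
  ]
}}

```text
clock: 15.0
eef_pos: [481.1, 349.1, 49.5]
ee_rot: [-0.0, -0.646, 0.764, -0.0]
contact_force: [0.4, -2.0, 1.2]
width: 27.5
grasp_force: 0.9
```

Emit:
{"fn": "servo_tool", "kwargs": {
  "targets": [
    [[0.0001,0.0006,0.0001,0,0.32],[0.0002,0.0012,0.0002,0,0.32],[0.0003,0.0018,0.0002,0,0.32],[0.0004,0.0022,0.0002,0,0.32]]
  ]
}}

```text
clock: 15.5
eef_pos: [481.3, 350.5, 49.7]
ee_rot: [-0.001, -0.646, 0.764, -0.0]
contact_force: [-1.2, -6.3, 3.6]
width: 27.2
grasp_force: 3.6
```

6 N with the tip lagging means the sleeve is on the gate (TCP x = 48, as predicted). I'll ease back slowly so it settles on the dog, then clear.

Emit:
{"fn": "servo_tool", "kwargs": {
  "targets": [
    [[-0.0002,-0.001,-0.0001,0,0.32],[-0.0003,-0.002,-0.0002,0,0.32],[-0.0005,-0.003,-0.0002,0,0.32],[-0.0007,-0.004,-0.0002,0,0.32],[-0.0009,-0.005,-0.0002,0,0.32],[-0.001,-0.006,-0.0002,0,0.32],[-0.0012,-0.007,-0.0002,0,0.32],[-0.0014,-0.008,-0.0002,0,0.32]]
  ]
}}

```text
clock: 16.5
eef_pos: [480.0, 343.3, 49.5]
ee_rot: [0.0, -0.646, 0.764, -0.0]
contact_force: [0.9, -0.2, 0.6]
width: 27.4
grasp_force: 0.0
```

Emit:
{"fn": "servo_tool", "kwargs": {
  "targets": [
    [[-0.0008,-0.005,0,0,0.32],[-0.002,-0.012,0.005,0,0.32],[-0.004,-0.022,0.03,0,0.32],[-0.008,-0.045,0.07,0,0.32],[-0.014,-0.09,0.12,0,0.32],[-0.023,-0.14,0.15,0,0.32],[-0.032,-0.19,0.15,0,0.32],[-0.032,-0.19,0.15,0,0.32]]
  ]
}}

```text
clock: 17.5
eef_pos: [447.9, 150.5, 200.5]
ee_rot: [0.0, -0.644, 0.765, -0.001]
contact_force: [-0.6, 0.2, -0.2]
width: 27.5
grasp_force: 0.0
```

```bash
python3 sl.py 2>/dev/null
python3 - <<'E'
from h import *
a=cam('side')['img'][170:320,240:400,::-1];b=cam('top')['img'][190:310,180:400,::-1]
a=cv2.resize(a,(384,360),interpolation=cv2.INTER_CUBIC);b=cv2.resize(b,(416,227),interpolation=cv2.INTER_CUBIC)
o=np.zeros((360,800,3),np.uint8);o[:,:384]=a;o[:227,384:]=b;cv2.imwrite('pics/f.png',o)
E
```

```text
n 602 x pct [53.8 55.7 60.  76.6 89.5] y [-33.4  28. ] z [38.4 75.6]
ridge [75.  -2.8 74.9]
end -1 [ 75.2 -20.4  74.9]
end 1 [74.9 16.1 74.7]
17.55 [448.1 152.  200.2] [-153.2   -1.1] [0.2 0.3 0.9]
```

View pics/f.png

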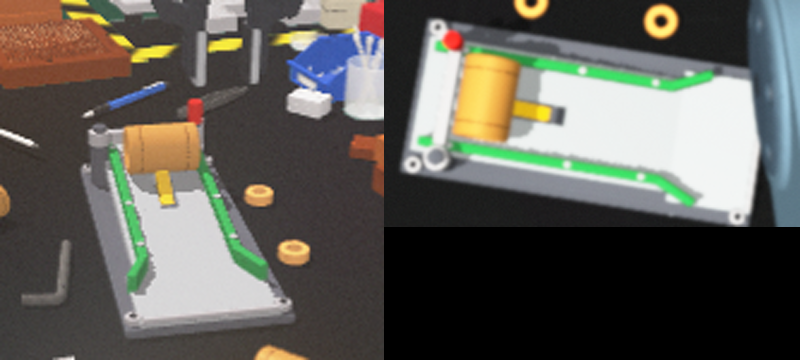

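The sleeve rests square between the shut gate and the raised dog, at (160,148) in the side view and (487,97) in the top view. The collars and key have not moved, and the arm is clear.

```bash
python3 -c "
from workcell import finish_job;print(finish_job())"
```

```text
the job is handed in; nothing more can be done
None
```

The job is handed in after about 18 s on the robot's clock: the gate was shut first against its stop, the sleeve was rolled slowly up and rests between the gate and the raised dog, and the collars and key were not touched.

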